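# Slide a sample panel under the coating gauge

## Robot

A 6-joint arm with a two-finger parallel gripper is mounted at the origin on the work surface. World frame = base frame: x ahead of the robot, y to its left, z up, the work surface at z = 0. Lengths are in m, angles in rad, forces in N, time in s.
With the tool pointing down it reaches from about 0.35 to 0.775 m from the base axis. Payload 5.5 kg.
Tool frame: the origin (TCP) lies on the centre line of the jaws, within the pads' length; the fingertips stand 17 mm ahead of it and the grasp point (between the pads) lies 2 mm behind it; z points along the fingers, y is the direction in which the jaws open and shut (so a half turn about z gives the same grasp; the last joint's range is limited). The gripper opens to 85 mm and grips with 20 to 120 N. Pads are 22 mm wide; open, the fingers measure 114 mm over their backs; the gripper's body (76 mm by 85 mm) begins 54 mm behind the grasp point. The pads swing forward as they close: fully open they stand 13 mm farther back than shut.
Start: joints at [-1.366, 0.313, 0.046, 1.304, 0, 1.431], TCP at [0.194, -0.541, 0.248] pointing down, gripper open.
Joint ranges: [-2.76, 2.76], [-0.86, 1.69], [-1.03, 1.26], [-2.2, 2.34], [-1.47, 1.5], [-3.14, 3.14]. Speed limits (rad/s): [2.57, 2.57, 3.14, 3.14, 3.14, 3.14].

## Interface

Orientations are given as a unit quaternion [w, x, y, z].
In Python, from workcell import env gives the robot as it stands.
- The arm moves only by the tool servo_tool, never from a script. Its argument "increments" is a list of rows, each an object of numbers: "claw": the closure, from 0 (fully open) to 1 (shut); "x", "y", "z": the shift along the world's x, y, z in units of 25 mm (1.0 is 25 mm); "ax", "ay", "az": the turn, a rotation vector about the world's x, y, z in units of 8 degrees (1.0 is 8 degrees). A call has 1 to 5 rows; each row shifts and turns the commanded pose from where the row before left it; what a row does not reach is not made up. A row lasts 1/10 s, in which the tool goes at most 50 mm and 8.59 degrees, less where a joint would pass 70% of its speed; a pose out of reach is approached as far as the arm can. A call is refused whole if a number of a shift passes 1 or a number of a turn 1, either way. A call with a gripper value outside its range is refused whole. The fingers move at their own pace and stop on an object; "newtons" is the grip in N (left out, the last holds). Time passes only in rows, so rows that do not move let the fingers close. It gives the time, the measured TCP pose, the force and the opening at its end, in the units of the state.
- env.get_state(): the state, without advancing time (a new reading comes with each control period).
- env.read_camera(name): name is "side" or "top"; returns the picture (480x640x3 uint8, red, green, blue); there is no depth.
- env.calibration(name): a dict with "K" (3x3 intrinsics, pixels), "world_to_cam" (4x4, takes a point from world to camera coordinates). Camera axes: x right, y down, z forward; pixel columns grow to the right and rows downward; lengths in m; the calibration is good to about 2 mm. A picture is of the moment at which its call begins. calibration takes no time and is no camera call.
- env.hand_in(): hands the job in, once; it reports no verdict.
The state is a dict: "clock": time; "joint_pos": joint angles; "qvel": joint speeds; "tau": joint torques, N m; "tcp_pos": TCP position; "orientation": TCP orientation; "wrist_force": force on the tool from outside, world axes, zero at the start; "ft_torque": the same for the moment, N m; "finger_gap": finger opening in m.
Only numpy, scipy, OpenCV 4.12 (cv2) and the standard library are available. Lean on these libraries where they do the work, as an engineer would, in place of code of your own. Each camera call takes 0.05 s, during which the arm holds its last target.

## Task

Lay the long flat metal panel on the gauge's bed in front of the low bridge, then push it lengthwise through under the bridge until it bears on the sprung stop beyond and the stop's spring has given a few millimetres; do not drive the stop solid. Leave the panel there, let go, lying straight between the guides and still bearing on the stop, and do not disturb anything else on the bench.

Things in the scene. Friction and masses are not known exactly. Their poses are not given: they have to be found in the camera images.
- panel: Bare aluminium sample panel, the long one: 140 x 50 x 8 mm, about 0.12 to 0.23 kg, loose, plain, both ends alike. Origin at the centre of its underside; x along its length, y across, z up.
- gauge: Coating gauge screwed to the bench. Origin on the bench below it; x is the feed direction (away from the robot), y left, z up. Its aluminium bed is a flat plate, x -165 to 155 mm, 120 mm wide, top face 12 mm above the bench. The panel is laid on its open part, x -165 to -25 mm.
- bridge_mouth (a point): Middle of the bridge's entry, on the bed, at gauge x = 0; axes as the gauge. Two guides 16 mm high stand 53 mm apart from x = 0 to 70 mm, flared in front from x = -25 mm. The grey bridge spans x 0 to 50 mm: underside 11 mm, top 36 mm above the bed; a black round gauge head on it (x 8 to 52 mm) reaches 61 mm above the bed.
- skid_line (a point): Point on the bed, gauge x = 25 mm, under a sprung steel skid (round bar across) inside the bridge that hangs to 6.8 mm above the bed. The panel's nose lifts it (a brief push of up to about 17 N); it then presses on the panel with about 2 N, so the panel takes a steady push of 4 to 8 N (differs from start to start) and stays where it is left.
- stop: Dark strip on the bed beyond the bridge; origin on the bed at gauge x = 125 mm, axes as the gauge. It carries the sprung stop, a small dark block with a black pad 36 mm wide in front, which the panel's nose meets. Where the block is clamped differs from start to start and is not reported.
- stop_strip (a point): Point on the strip's top, gauge x = 125 mm. The free pad's face lies anywhere from gauge x = 75 to 105 mm: found by the rise in pushing force. The pad yields from 1.5 N, 1 N more per mm, and is solid after 8 mm (9.5 N). After the push the pad may press the panel back until the skid's drag holds it.
- tin: Paint tin, 90 mm diameter, 110 mm high, upright; bystander. Origin at the centre of its underside.
- sleeve: Paint-roller sleeve standing on end, 48 mm diameter, 100 mm high; bystander. Origin at the centre of its underside.
- sanding_block: Dark sanding block 100 x 60 x 25 mm; bystander. Origin at the centre of its underside.
- brush: Brush lying flat; bystander.
- screwdriver: Stubby screwdriver, 120 mm, lying flat; bystander.
- coupon: Small square aluminium coupon 60 x 60 x 8 mm; bystander. Origin at the centre of its underside.
- bar_offcut: Dark square steel bar offcut 90 x 25 x 25 mm; bystander. Origin at the centre of its underside.
Mind the look-alikes: they are no part of the job. Several things look just like the panel: the one meant starts farthest to the robot's left.

How it is judged:
On the way, in this order (a step that is already met when the one before it is completed fails the run):
1. the panel lies flat on the open bed in front of the bridge, roughly in line with it (x of panel in the frame of gauge between -0.14 and -0.045 m and y of panel in the frame of gauge between -0.03 and 0.03 m and z of panel in the frame of gauge below 0.016 m and angle between the x axis of panel and the x axis of gauge, either way round below 0.35 rad), for 0.1 s.
2. the panel has been pushed under the bridge and its nose bears on the sprung stop (x of panel in the frame of gauge above 0.002 m and contact force between panel and stop above 1 N), for 0.1 s.
At the end, for the whole second after the job is handed in: The panel lies at rest on the bed under the bridge, within 4 mm of the middle of the guides and 0.06 rad of their direction, its nose bearing on the sprung stop with more than 1 N (all of step 2 and y of panel in the frame of gauge between -0.004 and 0.004 m and z of panel in the frame of gauge between 0.009 and 0.015 m and angle between the x axis of panel and the x axis of gauge, either way round below 0.06 rad and linear speed of panel below 0.01 m/s); the robot touches nothing.
It fails at once if the stop driven solid: the panel presses on it with more than 12 N (contact force between panel and stop above 12 N).
It fails at once if a bystander moved more than 20 mm (distance of any of tin, sleeve, sanding_block, brush, screwdriver, coupon, bar_offcut from where it was at the start of the episode above 0.02 m).
It also fails if it takes over 72 s, if anything falls off the work surface, if the arm or the gripper's body presses on something with over 40 N, if the wrist force passes 120 N, or if a joint passes its speed limit or range.

## Working session

There is one attempt and no reset: what is moved stays moved. The work goes in short steps, Python scripts to look and compute and a tool call to move; the robot and the scene stay as the last step left them, time stands still between calls to the robot, and variables do not carry over. Pictures are saved under pics/ and viewed, and the job is handed in when it is done.

Besides the shell and the picture viewer there is one more tool, called after "Call:" by a JSON object that holds its "op" and its "data". servo_tool: Moves the arm, as the interface text tells. Its arguments: {"type":"object","properties":{"increments":{"type":"array"},"newtons":{"type":"number"}},"required":["increments"]}

```bash
mkdir -p pics; ls; python3 - <<'E'
from workcell import env
import cv2
for n in ("top","side"):
    im=env.read_camera(n); cv2.imwrite(f"pics/{n}0.png",im[:,:,::-1])
    c=env.calibration(n); print(n,c["K"],c["world_to_cam"])
print(env.get_state())
E
```

```text
pics
top [[437.63696476   0.         326.76528788]
 [  0.         437.63696476 244.66640998]
 [  0.           0.           1.        ]] [[-0.00387493 -0.99997066 -0.00660724 -0.10488386]
 [-0.99437463  0.00455246 -0.10582238  0.5244945 ]
 [ 0.10584935  0.00616002 -0.9943631   1.09222008]
 [ 0.          0.          0.          1.        ]]
side [[461.4839854    0.         313.36955181]
 [  0.         461.4839854  241.95579064]
 [  0.           0.           1.        ]] [[-0.80101774 -0.5986003  -0.00694731  0.36176436]
 [-0.44812137  0.60726833 -0.65605824  0.35224443]
 [ 0.39693554 -0.52240105 -0.75467829  1.08775129]
 [ 0.          0.          0.          1.        ]]
{'clock': 0.1, 'joint_pos': array([-1.36556195e+00,  3.13920882e-01,  4.50803084e-02,  1.30358050e+00,
       -2.00047048e-05,  1.43118075e+00]), 'qvel': array([3.62428163e-04, 4.31738393e-04, 2.02500492e-03, 9.02807716e-04,
       2.32152262e-03, 8.35741854e-06]), 'tau': array([ 1.93655338e-03, -4.81724167e+01,  2.99244171e+01,  1.27222133e-02,
       -2.48104143e-04,  4.37679248e-06]), 'tcp_pos': array([ 0.19427135, -0.54073462,  0.2474955 ]), 'orientation': array([-8.11606582e-04,  9.85171279e-01,  1.71571823e-01, -3.66456187e-05]), 'wrist_force': array([-0.17044591,  1.01291975,  0.21957566]), 'ft_torque': array([-0.02536241,  0.04256485,  0.02319977]), 'finger_gap': 0.08567631514957041}
```

View pics/top0.png

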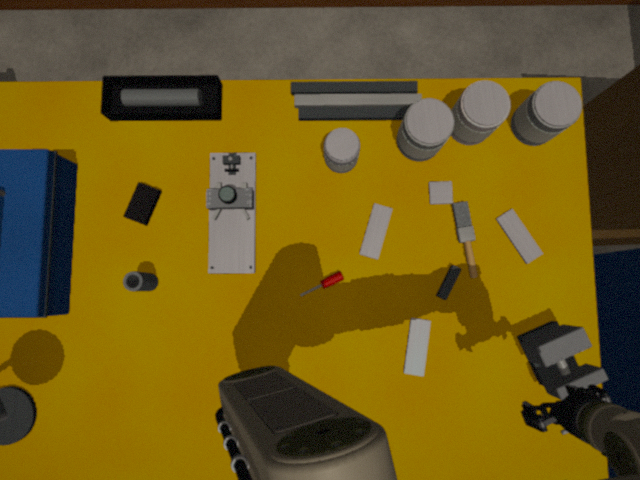

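View pics/side0.png

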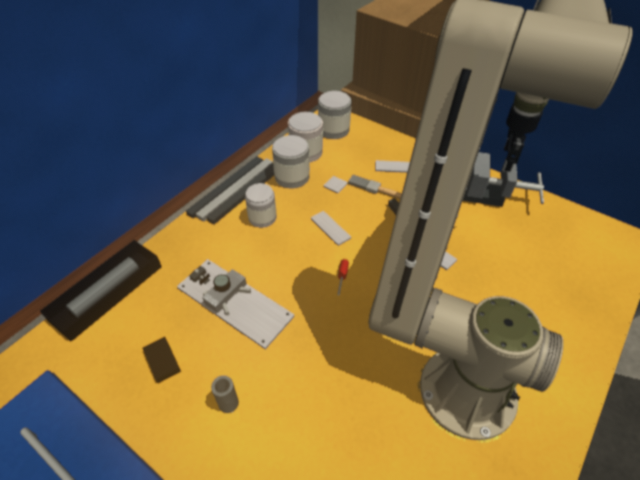

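Candidates for the panel are three alike plates in the top view at (376,231), (519,235) and (418,347), plus the square coupon at (441,192). Image left is the robot's left, so I choose (376,231). Next I'll measure it and the gauge.

```bash
cat > h.py <<'E'
import numpy as np, cv2
from workcell import env
def ray(n,uv,z):
    c=env.calibration(n);K=np.array(c["K"]);T=np.array(c["world_to_cam"]);R=T[:3,:3];o=-R.T@T[:3,3]
    d=R.T@np.linalg.inv(K)@np.array([uv[0],uv[1],1.]); return o+d*(z-o[2])/d[2]
def proj(n,p):
    c=env.calibration(n);K=np.array(c["K"]);T=np.array(c["world_to_cam"]);q=T[:3,:3]@np.array(p)+T[:3,3];q=K@q;return q[:2]/q[2]
def rect(n,im,seed,z,smax=90,vmin=90):
    hsv=cv2.cvtColor(im,cv2.COLOR_RGB2HSV)
    m=((hsv[...,1]<smax)&(hsv[...,2]>vmin)).astype(np.uint8)
    k,l,st,ce=cv2.connectedComponentsWithStats(m)
    i=l[seed[1],seed[0]]; 
    if i==0: print("bad seed",hsv[seed[1],seed[0]]); return None
    cs,_=cv2.findContours((l==i).astype(np.uint8),cv2.RETR_EXTERNAL,cv2.CHAIN_APPROX_NONE)
    c=max(cs,key=len)[:,0,:]
    W=np.array([ray(n,p,z)[:2] for p in c])
    r=cv2.minAreaRect((W*1000).astype(np.float32)); return r,st[i],cv2.boxPoints(r)
E
python3 - <<'E'
from h import *
t=cv2.imread("pics/top0.png")[:,:,::-1].copy(); s=cv2.imread("pics/side0.png")[:,:,::-1].copy()
for nm,sd,z in (("panel",(376,231),.008),("p2",(519,235),.008),("p3",(418,347),.008),("bed",(232,240),.012)): print(nm,*rect("top",t,sd,z))
for nm,sd,z in (("panel",(330,227),.008),("bed",(255,315),.012)): print("side",nm,*rect("side",s,sd,z))
cr=np.hstack([cv2.resize(t[140:290,190:280],None,fx=4,fy=4,interpolation=cv2.INTER_CUBIC),cv2.resize(t[170:320,340:430],None,fx=4,fy=4,interpolation=cv2.INTER_CUBIC)])
cv2.imwrite("pics/crop.png",cr[:,:,::-1])
cr=cv2.resize(s[200:350,170:360],None,fx=4,fy=4,interpolation=cv2.INTER_CUBIC)
cv2.imwrite("pics/crops.png",cr[:,:,::-1])
E
```

```text
panel ((562.1421508789062, -234.5580596923828), (50.328269958496094, 140.54722595214844), 73.22567749023438) [ 360  203   32   56 1025] [[ 487.5963  -238.37027]
 [ 622.1631  -278.9326 ]
 [ 636.688   -230.74585]
 [ 502.12122 -190.18353]]
p2 ((547.1813354492188, -606.9874877929688), (140.11874389648438, 51.54241180419922), 31.84442138671875) [ 497  209   46   54 1060] [[ 474.06973 -622.05963]
 [ 501.2643  -665.84406]
 [ 620.29297 -591.91534]
 [ 593.0984  -548.1309 ]]
p3 ((265.310546875, -334.66778564453125), (52.277000427246094, 140.56390380859375), 80.97053527832031) [ 404  318   27   58 1149] [[ 191.7973  -349.45215]
 [ 330.61932 -371.51257]
 [ 338.8238  -319.88342]
 [ 200.00177 -297.823  ]]
bed ((612.80810546875, 145.77880859375), (318.861572265625, 129.04653930664062), 0.09546943753957748) [ 206  153   50  121 4806] [[453.27005  210.03633 ]
 [453.48502   80.989975]
 [772.3462    81.521286]
 [772.1312   210.56764 ]]
side panel ((560.3125610351562, -233.63916015625), (51.69124984741211, 141.0311737060547), 72.54618072509766) [312 212  38  33 562] [[ 485.29153 -237.14459]
 [ 619.82947 -279.44507]
 [ 635.3336  -230.13373]
 [ 500.79565 -187.83325]]
side bed ((612.2922973632812, 136.90756225585938), (321.7537841796875, 135.554931640625), 0.4706835448741913) [ 178  260  116   88 4290] [[450.86407  203.36116 ]
 [451.9776    67.8108  ]
 [773.7205    70.453964]
 [772.607    206.00433 ]]
```

View pics/crop.png

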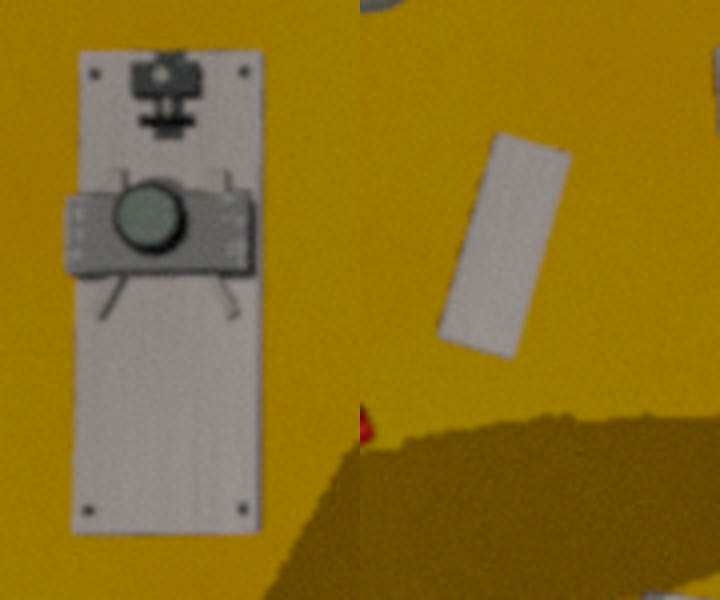

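View pics/crops.png

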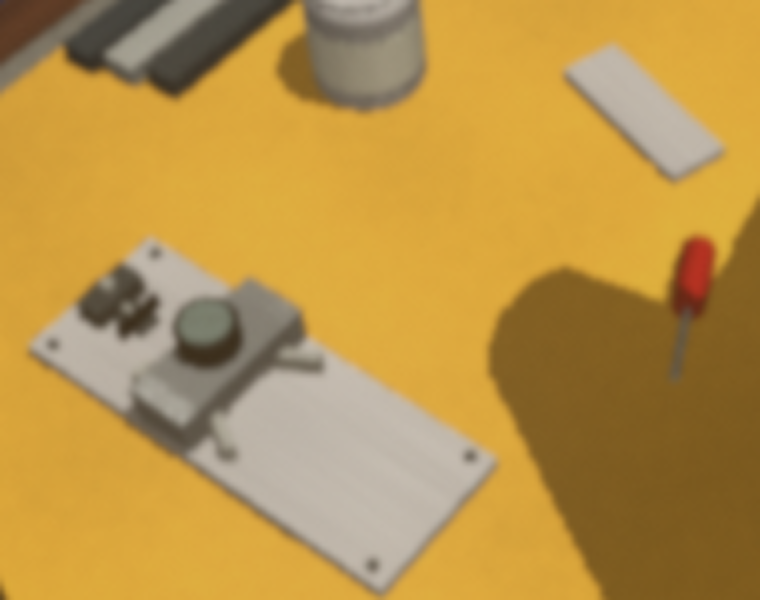

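The crop shows a plain 140 x 50 plate, with the sizes agreeing, so (376,231) is the choice. Next is a finer gauge pose from the bed's edges, plus a stop estimate.

```bash
python3 - <<'E'
from h import *
t=cv2.imread("pics/top0.png")[:,:,::-1]; s=cv2.imread("pics/side0.png")[:,:,::-1]
def corners(n,im,box,seed):
    hsv=cv2.cvtColor(im,cv2.COLOR_RGB2HSV)
    S=cv2.GaussianBlur(hsv[...,1].astype(np.float32),(3,3),0)
    m=(S<115).astype(np.uint8); k,l,st,ce=cv2.connectedComponentsWithStats(m)
    cs,_=cv2.findContours((l==l[seed[1],seed[0]]).astype(np.uint8),cv2.RETR_EXTERNAL,cv2.CHAIN_APPROX_NONE)
    c=max(cs,key=len)[:,0,:]; return np.array([ray(n,p,.012)[:2] for p in c]),
for n,im,sd in (("top",t,(232,240)),("side",s,(255,315))):
    W,=corners(n,im,None,sd)
    x,y=W[:,0],W[:,1]
    near=x<np.percentile(x,1)+.01
    print(n,"x range",x.min(),x.max())
    for lo,hi in ((.465,.57),(.70,.765)):
        k=(x>lo)&(x<hi)
        L=k&(y>y[k].mean()); R=k&(y<y[k].mean())
        a=np.polyfit(x[L],y[L],1); b=np.polyfit(x[R],y[R],1); print(lo,"L",np.polyval(a,[.52,.74]),a[0],"R",np.polyval(b,[.52,.74]),b[0])
    k=(x<.5)&(abs(y-.143)<.05); print("near edge fit x",np.polyfit(y[k]-.143,x[k],1))
    k=(x>.74)&(abs(y-.143)<.05); print("far edge fit x",np.polyfit(y[k]-.143,x[k],1))
# corner screws (dark) & pad
for z in (.02,.03): print("pad front",ray("top",(231.7,140+132/4),z),"tower",ray("side",(170+150/4,200+322/4),z))
E
```

```text
top x range 0.45317165240417756 0.7721446346972203
0.465 L [0.19974083 0.19748062] -0.01027364588618213 R [0.08187779 0.08490036] 0.013738969680953183
0.7 L [0.19626582 0.20163545] 0.02440741483545655 R [0.07927971 0.08224897] 0.013496658756170012
near edge fit x [-0.02289573  0.45437851]
far edge fit x [0.00600977 0.77178753]
side x range 0.4503151320830142 0.7740923495189129
0.465 L [0.20386765 0.20655677] 0.012223274310240336 R [0.08217965 0.08354603] 0.00621083369891309
0.7 L [0.20219356 0.2056062 ] 0.015511993154260696 R [0.08385126 0.08415186] 0.0013663460033209373
near edge fit x [-0.00755438  0.45157406]
far edge fit x [0.01088688 0.77197025]
pad front [0.71518934 0.14178745 0.02      ] tower [0.71152989 0.14273867 0.02      ]
pad front [0.71242665 0.13950545 0.03      ] tower [0.70480526 0.14687735 0.03      ]
```

Call:
{"op": "servo_tool", "data": {"increments": [{"x":0.9,"y":0.75,"az":-0.5},{"x":0.9,"y":0.75,"az":-0.5},{"x":0.9,"y":0.75,"az":-0.5},{"x":0.9,"y":0.75,"az":-0.5},{"x":0.9,"y":0.75,"az":-0.5}]}}

```text
schema error: expected keys claw, x, y, z, ax, ay, az
```

Call:
{"op": "servo_tool", "data": {"increments": [{"claw":0,"x":0.9,"y":0.75,"z":0,"ax":0,"ay":0,"az":-0.5},{"claw":0,"x":0.9,"y":0.75,"z":0,"ax":0,"ay":0,"az":-0.5},{"claw":0,"x":0.9,"y":0.75,"z":0,"ax":0,"ay":0,"az":-0.5},{"claw":0,"x":0.9,"y":0.75,"z":0,"ax":0,"ay":0,"az":-0.5},{"claw":0,"x":0.9,"y":0.75,"z":0,"ax":0,"ay":0,"az":-0.5}], "newtons": 40}}

```text
clock: 0.6
tcp_pos: [0.3075, -0.4464, 0.2478]
orientation: [-0.0, 1.0, -0.004, -0.0]
wrist_force: [0.6, -0.7, -0.7]
finger_gap: 0.0854
```

Call:
{"op": "servo_tool", "data": {"increments": [{"claw":0,"x":1,"y":0.85,"z":0,"ax":0,"ay":0,"az":-0.4},{"claw":0,"x":1,"y":0.85,"z":0,"ax":0,"ay":0,"az":-0.4},{"claw":0,"x":1,"y":0.85,"z":0,"ax":0,"ay":0,"az":-0.4},{"claw":0,"x":1,"y":0.85,"z":0,"ax":0,"ay":0,"az":-0.4},{"claw":0,"x":1,"y":0.85,"z":0,"ax":0,"ay":0,"az":-0.48}]}}

```text
clock: 1.1
tcp_pos: [0.4326, -0.34, 0.2479]
orientation: [-0.0, 0.989, -0.148, -0.0]
wrist_force: [0.3, -0.1, -1.3]
finger_gap: 0.0853
```

Call:
{"op": "servo_tool", "data": {"increments": [{"claw":0,"x":1,"y":0.85,"z":0,"ax":0,"ay":0,"az":0},{"claw":0,"x":1,"y":0.85,"z":-0.5,"ax":0,"ay":0,"az":0},{"claw":0,"x":1,"y":0.85,"z":-1,"ax":0,"ay":0,"az":0},{"claw":0,"x":1,"y":0.85,"z":-1,"ax":0,"ay":0,"az":0},{"claw":0,"x":1,"y":0.85,"z":-1,"ax":0,"ay":0,"az":0}]}}

```text
clock: 1.6
tcp_pos: [0.5576, -0.2338, 0.1596]
orientation: [-0.0, 0.989, -0.147, -0.0]
wrist_force: [0.7, -0.3, -0.1]
finger_gap: 0.0857
```

Call:
{"op": "servo_tool", "data": {"increments": [{"claw":0.1,"x":0.14,"y":0,"z":-1,"ax":0,"ay":0,"az":0},{"claw":0.2,"x":0,"y":0,"z":-1,"ax":0,"ay":0,"az":0},{"claw":0.2,"x":0,"y":0,"z":-1,"ax":0,"ay":0,"az":0},{"claw":0.2,"x":0,"y":0,"z":-1,"ax":0,"ay":0,"az":0},{"claw":0.2,"x":0,"y":0,"z":-0.4,"ax":0,"ay":0,"az":0}]}}

```text
clock: 2.1
tcp_pos: [0.5584, -0.2338, 0.0477]
orientation: [-0.001, 0.989, -0.147, -0.002]
wrist_force: [0.2, 0.7, -0.1]
finger_gap: 0.0677
```

```bash
python3 - <<'E'
from h import *
t=env.read_camera("top"); s=env.read_camera("side")
st=env.get_state(); p=st["tcp_pos"]; print(p,st["finger_gap"],proj("top",p),proj("side",p))
u=proj("top",p).astype(int);v=proj("side",p).astype(int)
f=lambda im,c:cv2.resize(im[c[1]-60:c[1]+60,c[0]-60:c[0]+60],None,fx=3.3,fy=3.3,interpolation=cv2.INTER_CUBIC)
cv2.imwrite("pics/g1.png",np.hstack([f(t,u),f(s,v)])[:,:,::-1])
E
```

```text
[ 0.55891257 -0.23412552  0.04889521] 0.0680414212353769 [377.13101758 229.75925892] [331.19142746 217.98151911]
```

View pics/g1.png

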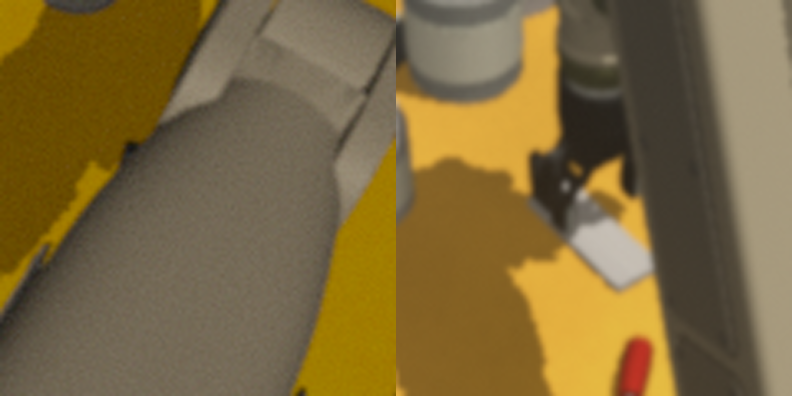

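The gripper is over the panel, with its fingers on either side in the side crop at about (570,190). Descending.

Call:
{"op": "servo_tool", "data": {"increments": [{"claw":0.25,"x":0.1,"y":0,"z":-0.5,"ax":0,"ay":0,"az":0},{"claw":0.25,"x":0,"y":0,"z":-0.5,"ax":0,"ay":0,"az":0},{"claw":0.25,"x":0,"y":0,"z":-0.1,"ax":0,"ay":0,"az":0},{"claw":0.25,"x":0,"y":0,"z":0,"ax":0,"ay":0,"az":0}]}}

```text
clock: 2.6
tcp_pos: [0.5624, -0.2347, 0.0228]
orientation: [-0.0, 0.989, -0.147, -0.001]
wrist_force: [0.0, -0.5, 0.5]
finger_gap: 0.0639
```

Call:
{"op": "servo_tool", "data": {"increments": [{"claw":0.25,"x":0,"y":0,"z":-0.1,"ax":0,"ay":0,"az":0},{"claw":0.25,"x":0,"y":0,"z":0,"ax":0,"ay":0,"az":0}]}}

```text
clock: 2.8
tcp_pos: [0.563, -0.235, 0.021]
orientation: [0.0, 0.989, -0.147, 0.0]
wrist_force: [-0.7, -0.8, -0.5]
finger_gap: 0.0643
```

Call:
{"op": "servo_tool", "data": {"increments": [{"claw":0.25,"x":0,"y":0,"z":-0.12,"ax":0,"ay":0,"az":0},{"claw":0.25,"x":0,"y":0,"z":0,"ax":0,"ay":0,"az":0}]}}

```text
clock: 3.0
tcp_pos: [0.5628, -0.2349, 0.0177]
orientation: [0.0, 0.989, -0.147, -0.0]
wrist_force: [1.1, -1.4, -0.5]
finger_gap: 0.0643
```

Call:
{"op": "servo_tool", "data": {"increments": [{"claw":0.4,"x":0,"y":0,"z":0,"ax":0,"ay":0,"az":0},{"claw":0.5,"x":0,"y":0,"z":0,"ax":0,"ay":0,"az":0},{"claw":0.6,"x":0,"y":0,"z":0,"ax":0,"ay":0,"az":0}]}}

```text
clock: 3.3
tcp_pos: [0.563, -0.235, 0.0183]
orientation: [0.0, 0.989, -0.147, 0.0]
wrist_force: [-2.2, 1.0, 3.8]
finger_gap: 0.0484
```

Call:
{"op": "servo_tool", "data": {"increments": [{"claw":1,"x":0,"y":0,"z":0,"ax":0,"ay":0,"az":0},{"claw":1,"x":0,"y":0,"z":0,"ax":0,"ay":0,"az":0},{"claw":1,"x":0,"y":0,"z":0,"ax":0,"ay":0,"az":0}]}}

```text
clock: 3.6
tcp_pos: [0.5631, -0.2351, 0.0183]
orientation: [0.0, 0.989, -0.147, 0.0]
wrist_force: [-0.2, 0.4, 5.8]
finger_gap: 0.0482
```

Call:
{"op": "servo_tool", "data": {"increments": [{"claw":1,"x":0,"y":0,"z":0.4,"ax":0,"ay":0,"az":0},{"claw":1,"x":0,"y":0,"z":0.8,"ax":0,"ay":0,"az":0},{"claw":1,"x":0,"y":0,"z":1,"ax":0,"ay":0,"az":0},{"claw":1,"x":0,"y":0,"z":1,"ax":0,"ay":0,"az":0},{"claw":1,"x":0,"y":0,"z":0,"ax":0,"ay":0,"az":0}]}}

```text
clock: 4.1
tcp_pos: [0.565, -0.2361, 0.1015]
orientation: [0.001, 0.989, -0.147, 0.003]
wrist_force: [1.9, -0.0, -0.8]
finger_gap: 0.0483
```

```bash
python3 - <<'E'
from h import *
t=env.read_camera("top"); s=env.read_camera("side")
st=env.get_state(); p=st["tcp_pos"]; print(p,st["finger_gap"],st["wrist_force"])
v=proj("side",p).astype(int)
f=lambda im,c:cv2.resize(im[c[1]-60:c[1]+60,c[0]-60:c[0]+60],None,fx=4.5,fy=4.5,interpolation=cv2.INTER_CUBIC)
cv2.imwrite("pics/g2.png",f(s,v)[:,:,::-1])
E
```

```text
[ 0.56301541 -0.23508085  0.09791069] 0.0479875692626551 [-0.37148849 -0.3739132  -2.76993188]
```

View pics/g2.png

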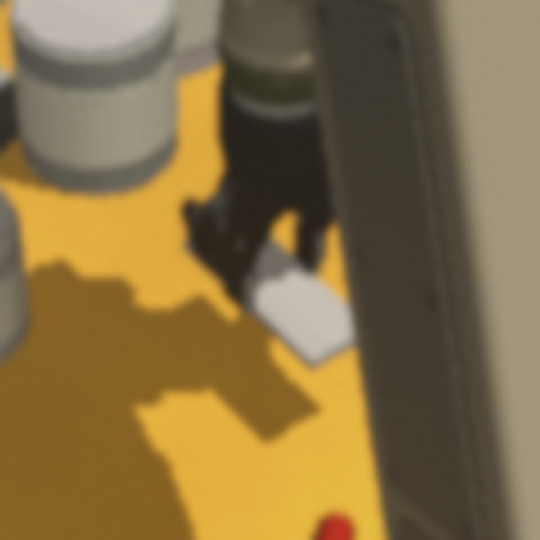

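The panel is held: fingers at about (240,250) in the crop, panel level and clear of the bench. Carrying it to the bed.

Call:
{"op": "servo_tool", "data": {"increments": [{"claw":1,"x":-0.1,"y":0.4,"z":0.4,"ax":0,"ay":0,"az":0.15},{"claw":1,"x":-0.1,"y":0.8,"z":0.2,"ax":0,"ay":0,"az":0.15},{"claw":1,"x":-0.1,"y":1,"z":0,"ax":0,"ay":0,"az":0.15},{"claw":1,"x":-0.1,"y":1,"z":0,"ax":0,"ay":0,"az":0.15},{"claw":1,"x":-0.1,"y":1,"z":0,"ax":0,"ay":0,"az":0.15}]}}

```text
clock: 4.7
tcp_pos: [0.5492, -0.1273, 0.1125]
orientation: [-0.0, 0.996, -0.094, -0.001]
wrist_force: [0.3, -0.1, -1.5]
finger_gap: 0.0484
```

Call:
{"op": "servo_tool", "data": {"increments": [{"claw":1,"x":-0.1,"y":1,"z":0,"ax":0,"ay":0,"az":0.15},{"claw":1,"x":-0.1,"y":1,"z":0,"ax":0,"ay":0,"az":0.15},{"claw":1,"x":-0.1,"y":1,"z":0,"ax":0,"ay":0,"az":0.15},{"claw":1,"x":-0.1,"y":1,"z":0,"ax":0,"ay":0,"az":0.15},{"claw":1,"x":-0.1,"y":1,"z":0,"ax":0,"ay":0,"az":0.15}]}}

```text
clock: 5.2
tcp_pos: [0.5362, -0.0023, 0.1125]
orientation: [-0.0, 0.999, -0.041, -0.001]
wrist_force: [0.7, -0.0, -2.1]
finger_gap: 0.048
```

Call:
{"op": "servo_tool", "data": {"increments": [{"claw":1,"x":-0.1,"y":1,"z":0,"ax":0,"ay":0,"az":0.15},{"claw":1,"x":-0.1,"y":1,"z":0,"ax":0,"ay":0,"az":0.15},{"claw":1,"x":-0.1,"y":1,"z":0,"ax":0,"ay":0,"az":0.15},{"claw":1,"x":-0.1,"y":0.8,"z":0,"ax":0,"ay":0,"az":0.15},{"claw":1,"x":-0.1,"y":0.6,"z":0,"ax":0,"ay":0,"az":0.09}]}}

```text
clock: 5.7
tcp_pos: [0.5242, 0.0971, 0.1126]
orientation: [-0.004, 1.0, 0.014, -0.001]
wrist_force: [0.1, -0.3, -1.3]
finger_gap: 0.0481
```

Call:
{"op": "servo_tool", "data": {"increments": [{"claw":1,"x":0,"y":0.4,"z":0,"ax":0,"ay":0,"az":0},{"claw":1,"x":0,"y":0.04,"z":0,"ax":0,"ay":0,"az":0},{"claw":1,"x":0,"y":0,"z":0,"ax":0,"ay":0,"az":0}]}}

```text
clock: 6.0
tcp_pos: [0.5258, 0.1001, 0.1128]
orientation: [-0.006, 1.0, 0.016, -0.0]
wrist_force: [0.5, 0.5, -3.0]
finger_gap: 0.0481
```

```bash
cat > look.py <<'E'
import sys
from h import *
t=env.read_camera("top"); s=env.read_camera("side")
cv2.imwrite(f"pics/t_{sys.argv[1]}.png",t[:,:,::-1]);cv2.imwrite(f"pics/s_{sys.argv[1]}.png",s[:,:,::-1])
st=env.get_state(); print(st["clock"],st["tcp_pos"],st["orientation"],st["finger_gap"],st["wrist_force"])
f=lambda im,a,b:cv2.resize(im[b:b+140,a:a+140],None,fx=2.85,fy=2.85,interpolation=cv2.INTER_CUBIC)
cv2.imwrite(f"pics/{sys.argv[1]}.png",np.hstack([f(t,165,145),f(s,170,215)])[:,:,::-1])
E
python3 look.py c1
```

```text
6.1 [0.52584665 0.09987653 0.11277887] [-5.88731572e-03  9.99851788e-01  1.61780400e-02 -1.15082961e-04] 0.0482724968400693 [-0.68620262 -0.14851953 -1.79517252]
```

View pics/c1.png

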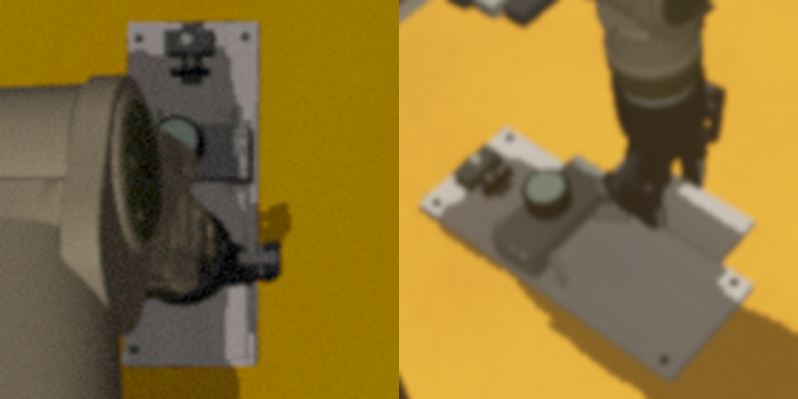

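```bash
python3 -c "
from workcell import env
s=env.get_state();print(s['joint_pos'],s['qvel'],s['tau'])"
```

```text
[ 0.03136842  0.31668754 -0.29451042  0.95964966  0.01177684  3.14060271] [-0.0028308   0.00138417 -0.00095629  0.00167401  0.00153399 -0.00069557] [ 2.43913271e-01 -4.62610745e+01  2.75118291e+01  9.32652008e-03
  5.80052077e-02  2.27378687e-04]
```

Call:
{"op": "servo_tool", "data": {"increments": [{"claw":1,"x":0,"y":0.2,"z":0,"ax":0,"ay":0,"az":0},{"claw":1,"x":0,"y":0,"z":0,"ax":0,"ay":0,"az":0}]}}

```text
clock: 6.3
tcp_pos: [0.5259, 0.1029, 0.1128]
orientation: [-0.007, 1.0, 0.018, -0.0]
wrist_force: [-1.0, -0.0, -1.6]
finger_gap: 0.0484
```

```bash
python3 -c "
from workcell import env
s=env.get_state();print(s['joint_pos'],s['qvel'],s['tau'])"
```

```text
[ 0.03576251  0.31751389 -0.29325599  0.96004598  0.01408083  3.14061078] [ 8.81087535e-04 -3.36421751e-04 -2.15210490e-03  1.02354368e-05
 -5.70457266e-03 -9.57603850e-04] [ 8.59043095e-03 -4.62565219e+01  2.75474149e+01  1.56982438e-03
  8.28553014e-02  3.51682468e-05]
```

Joint 6 has hit its limit (3.14). A half turn gives the same grasp, so I'll turn +180° about z here, with the panel at z≈0.1, clear of everything.

Call:
{"op": "servo_tool", "data": {"increments": [{"claw":1,"x":0,"y":0,"z":0,"ax":0,"ay":0,"az":0.5},{"claw":1,"x":0,"y":0,"z":0,"ax":0,"ay":0,"az":1},{"claw":1,"x":0,"y":0,"z":0,"ax":0,"ay":0,"az":1},{"claw":1,"x":0,"y":0,"z":0,"ax":0,"ay":0,"az":1},{"claw":1,"x":0,"y":0,"z":0,"ax":0,"ay":0,"az":1}]}}

```text
clock: 6.8
tcp_pos: [0.5258, 0.1029, 0.1128]
orientation: [-0.007, 0.944, 0.329, -0.002]
wrist_force: [-1.1, -0.6, -2.3]
finger_gap: 0.0483
```

Call:
{"op": "servo_tool", "data": {"increments": [{"claw":1,"x":0,"y":0,"z":0,"ax":0,"ay":0,"az":1},{"claw":1,"x":0,"y":0,"z":0,"ax":0,"ay":0,"az":1},{"claw":1,"x":0,"y":0,"z":0,"ax":0,"ay":0,"az":1},{"claw":1,"x":0,"y":0,"z":0,"ax":0,"ay":0,"az":1},{"claw":1,"x":0,"y":0,"z":0,"ax":0,"ay":0,"az":1}]}}

```text
clock: 7.3
tcp_pos: [0.5258, 0.103, 0.1128]
orientation: [-0.005, 0.775, 0.632, -0.004]
wrist_force: [0.1, 0.9, -2.4]
finger_gap: 0.0479
```

Call:
{"op": "servo_tool", "data": {"increments": [{"claw":1,"x":0,"y":0,"z":0,"ax":0,"ay":0,"az":1},{"claw":1,"x":0,"y":0,"z":0,"ax":0,"ay":0,"az":1},{"claw":1,"x":0,"y":0,"z":0,"ax":0,"ay":0,"az":1},{"claw":1,"x":0,"y":0,"z":0,"ax":0,"ay":0,"az":1},{"claw":1,"x":0,"y":0,"z":0,"ax":0,"ay":0,"az":1}]}}

```text
clock: 7.8
tcp_pos: [0.5258, 0.1029, 0.1128]
orientation: [-0.004, 0.512, 0.859, -0.006]
wrist_force: [0.2, -0.9, -2.3]
finger_gap: 0.0482
```

Call:
{"op": "servo_tool", "data": {"increments": [{"claw":1,"x":0,"y":0,"z":0,"ax":0,"ay":0,"az":1},{"claw":1,"x":0,"y":0,"z":0,"ax":0,"ay":0,"az":1},{"claw":1,"x":0,"y":0,"z":0,"ax":0,"ay":0,"az":1},{"claw":1,"x":0,"y":0,"z":0,"ax":0,"ay":0,"az":1},{"claw":1,"x":0,"y":0,"z":0,"ax":0,"ay":0,"az":1}]}}

```text
clock: 8.3
tcp_pos: [0.5258, 0.103, 0.1128]
orientation: [-0.001, 0.187, 0.982, -0.007]
wrist_force: [-0.2, 0.0, -1.9]
finger_gap: 0.0481
```

Call:
{"op": "servo_tool", "data": {"increments": [{"claw":1,"x":0,"y":0.5,"z":0,"ax":0,"ay":0,"az":1},{"claw":1,"x":0,"y":0.5,"z":0,"ax":0,"ay":0,"az":0.7},{"claw":1,"x":0,"y":0.5,"z":0,"ax":0,"ay":0,"az":0.2},{"claw":1,"x":0,"y":0,"z":0,"ax":0,"ay":0,"az":0}]}}

```text
clock: 8.7
tcp_pos: [0.5257, 0.1418, 0.1128]
orientation: [-0.0, 0.058, 0.998, -0.007]
wrist_force: [0.3, -0.4, -2.6]
finger_gap: 0.0483
```

Call:
{"op": "servo_tool", "data": {"increments": [{"claw":1,"x":0,"y":0,"z":-0.5,"ax":0.1,"ay":0,"az":0.45},{"claw":1,"x":0,"y":0,"z":-0.5,"ax":0,"ay":0,"az":0.44},{"claw":1,"x":0,"y":0,"z":0,"ax":0,"ay":0,"az":0},{"claw":1,"x":0,"y":0,"z":0,"ax":0,"ay":0,"az":0}]}}

```text
clock: 9.1
tcp_pos: [0.5256, 0.1404, 0.0878]
orientation: [-0.001, -0.003, 1.0, -0.0]
wrist_force: [0.3, -0.3, -1.8]
finger_gap: 0.0483
```

```bash
python3 look.py c2
```

```text
9.2 [0.52622254 0.14051227 0.08846336] [-1.04206558e-04 -3.17962106e-03  9.99994938e-01 -4.94833749e-05] 0.04816285835518242 [-0.15329854  0.63325479 -1.39561527]
```

View pics/c2.png

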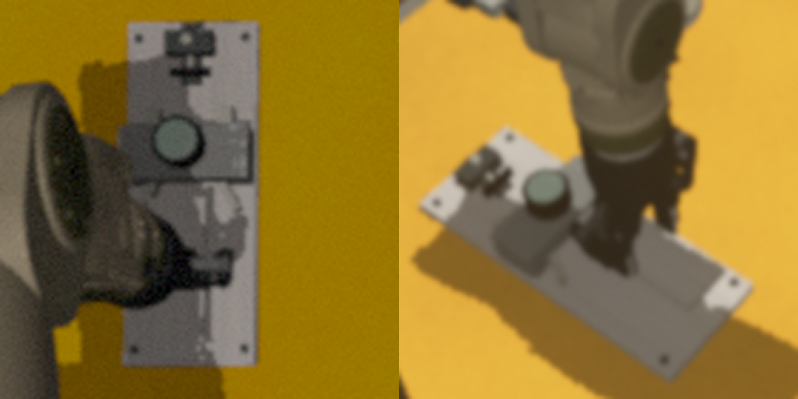

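Call:
{"op": "servo_tool", "data": {"increments": [{"claw":1,"x":-0.3,"y":0.04,"z":-0.7,"ax":0,"ay":0,"az":0},{"claw":1,"x":-0.1,"y":0,"z":-0.7,"ax":0,"ay":0,"az":0},{"claw":1,"x":0,"y":0,"z":-0.5,"ax":0,"ay":0,"az":0},{"claw":1,"x":0,"y":0,"z":0,"ax":0,"ay":0,"az":0}]}}

```text
clock: 9.6
tcp_pos: [0.5148, 0.1415, 0.0391]
orientation: [-0.002, -0.004, 1.0, -0.0]
wrist_force: [-0.6, 0.4, -2.1]
finger_gap: 0.0485
```

Call:
{"op": "servo_tool", "data": {"increments": [{"claw":1,"x":0,"y":0,"z":-0.2,"ax":0,"ay":0,"az":0},{"claw":1,"x":0,"y":0,"z":0,"ax":0,"ay":0,"az":0}]}}

```text
clock: 9.8
tcp_pos: [0.5163, 0.1417, 0.0356]
orientation: [-0.0, -0.004, 1.0, 0.0]
wrist_force: [0.6, -0.1, -1.5]
finger_gap: 0.0481
```

Call:
{"op": "servo_tool", "data": {"increments": [{"claw":1,"x":0,"y":0,"z":-0.08,"ax":0,"ay":0,"az":0},{"claw":1,"x":0,"y":0,"z":0,"ax":0,"ay":0,"az":0}]}}

```text
clock: 10.0
tcp_pos: [0.5161, 0.1417, 0.0336]
orientation: [-0.0, -0.004, 1.0, 0.0]
wrist_force: [-0.9, -0.6, -2.0]
finger_gap: 0.0482
```

Call:
{"op": "servo_tool", "data": {"increments": [{"claw":1,"x":0,"y":0,"z":-0.08,"ax":0,"ay":0,"az":0},{"claw":1,"x":0,"y":0,"z":0,"ax":0,"ay":0,"az":0}]}}

```text
clock: 10.2
tcp_pos: [0.5157, 0.1416, 0.0313]
orientation: [-0.001, -0.004, 1.0, -0.0]
wrist_force: [-1.1, -0.5, -1.8]
finger_gap: 0.0483
```

Call:
{"op": "servo_tool", "data": {"increments": [{"claw":1,"x":0,"y":0,"z":-0.05,"ax":0,"ay":0,"az":0},{"claw":1,"x":0,"y":0,"z":0,"ax":0,"ay":0,"az":0}]}}

```text
clock: 10.4
tcp_pos: [0.5158, 0.1417, 0.0303]
orientation: [-0.0, -0.004, 1.0, 0.0]
wrist_force: [0.1, -0.2, 0.2]
finger_gap: 0.0481
```

Call:
{"op": "servo_tool", "data": {"increments": [{"claw":0.4,"x":0,"y":0,"z":0,"ax":0,"ay":0,"az":0},{"claw":0.2,"x":0,"y":0,"z":0,"ax":0,"ay":0,"az":0},{"claw":0.2,"x":0,"y":0,"z":0,"ax":0,"ay":0,"az":0},{"claw":0.2,"x":0,"y":0,"z":0,"ax":0,"ay":0,"az":0}]}}

```text
clock: 10.8
tcp_pos: [0.5158, 0.1417, 0.0301]
orientation: [-0.0, -0.004, 1.0, 0.0]
wrist_force: [-0.2, 0.5, 0.1]
finger_gap: 0.0684
```

Call:
{"op": "servo_tool", "data": {"increments": [{"claw":0.2,"x":0,"y":0,"z":0.4,"ax":0,"ay":0,"az":0},{"claw":0.2,"x":0,"y":0,"z":0.8,"ax":0,"ay":0,"az":0},{"claw":0.2,"x":-0.3,"y":0,"z":1,"ax":0,"ay":0,"az":0},{"claw":0.3,"x":-1,"y":0,"z":0.5,"ax":0,"ay":0,"az":0},{"claw":0.5,"x":-1,"y":0,"z":0,"ax":0,"ay":0,"az":0}]}}

```text
clock: 11.3
tcp_pos: [0.4598, 0.1419, 0.1004]
orientation: [0.002, -0.004, 1.0, 0.0]
wrist_force: [0.3, -0.4, -0.4]
finger_gap: 0.0466
```

Call:
{"op": "servo_tool", "data": {"increments": [{"claw":0.6,"x":-1,"y":0,"z":0,"ax":0,"ay":0,"az":0},{"claw":0.6,"x":-0.7,"y":0,"z":0,"ax":0,"ay":0,"az":0},{"claw":0.6,"x":0,"y":0,"z":0,"ax":0,"ay":0,"az":0}]}}

```text
clock: 11.6
tcp_pos: [0.4132, 0.1416, 0.0981]
orientation: [-0.001, -0.004, 1.0, -0.0]
wrist_force: [-0.1, -0.4, -1.2]
finger_gap: 0.034
```

```bash
python3 look.py c3
```

```text
11.7 [0.41655013 0.14178863 0.09843775] [ 4.95608561e-04 -4.14884921e-03  9.99991265e-01  1.09051977e-04] 0.034122496085325034 [ 0.61563995 -0.02564973 -0.01121333]
```

View pics/c3.png

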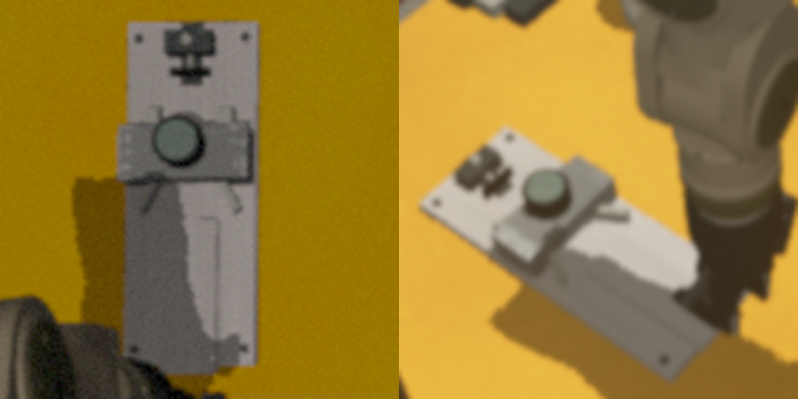

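The panel lies on the open bed; its faint right edge is near crop (218,215–350) and its nose near row 215. Checking by rays.

```bash
python3 - <<'E'
from h import *
for p in ((218,220),(217,340),(200,215)): print(p,ray("top",(165+p[0]/2.85,145+p[1]/2.85),.020))
print("bed R",ray("top",(165+258/2.85,145+300/2.85),.012))
# guides: posts at top behind/before bridge
for p in ((155,110),(232,110),(146,212),(238,212)): print("guide",ray("top",(165+p[0]/2.85,145+p[1]/2.85),.028))
t=cv2.imread("pics/t_c3.png"); c=t[185:280,200:265]
c=cv2.createCLAHE(4,(4,4)).apply(cv2.cvtColor(c,cv2.COLOR_BGR2GRAY)); cv2.imwrite("pics/c3e.png",cv2.resize(c,None,fx=6,fy=6,interpolation=cv2.INTER_CUBIC))
E
```

```text
(218, 220) [0.58446329 0.11385899 0.02      ]
(217, 340) [0.47517425 0.11292789 0.02      ]
(200, 215) [0.58914731 0.13034472 0.02      ]
bed R [0.51194426 0.07780463 0.012     ]
guide [0.68495835 0.17148801 0.028     ]
guide [0.68456975 0.10114975 0.028     ]
guide [0.59082379 0.1775568  0.028     ]
guide [0.59041005 0.09425281 0.028     ]
```

View pics/c3e.png

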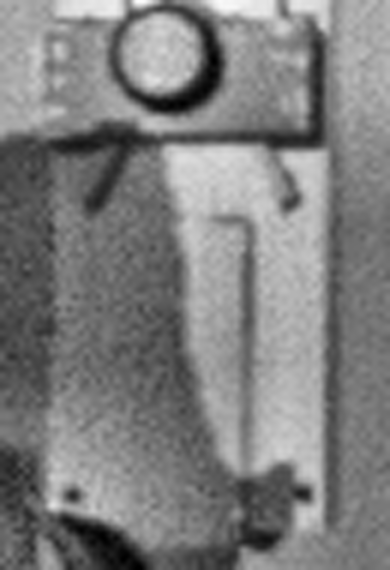

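Call:
{"op": "servo_tool", "data": {"increments": [{"claw":0.6,"x":0,"y":0,"z":-0.8,"ax":0,"ay":0,"az":0},{"claw":0.6,"x":0,"y":0,"z":-0.9,"ax":0,"ay":0,"az":0},{"claw":0.6,"x":0,"y":0,"z":-0.7,"ax":0,"ay":0,"az":0},{"claw":0.6,"x":0,"y":0,"z":-0.24,"ax":0,"ay":0,"az":0},{"claw":0.6,"x":0,"y":0,"z":0,"ax":0,"ay":0,"az":0}]}}

```text
clock: 12.2
tcp_pos: [0.4161, 0.1415, 0.031]
orientation: [-0.001, -0.004, 1.0, -0.0]
wrist_force: [-0.4, -0.7, -0.6]
finger_gap: 0.034
```

```bash
python3 look.py c4
```

```text
12.3 [0.41677557 0.14170683 0.03213883] [-7.06614617e-05 -3.97106052e-03  9.99992112e-01  4.51835400e-05] 0.03381021207868247 [0.3868615  0.4634054  0.50293433]
```

View pics/c4.png

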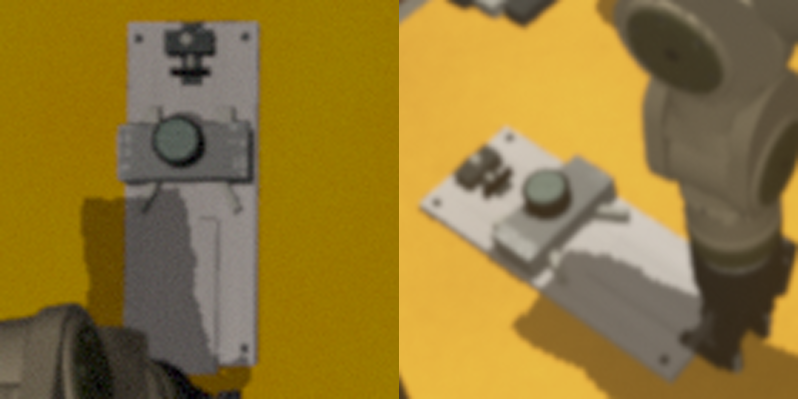

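The fingers are down just behind the panel's rear end, and the panel is unmoved. I'll push from here, watching the force.

Call:
{"op": "servo_tool", "data": {"increments": [{"claw":0.6,"x":0.25,"y":0,"z":0,"ax":0,"ay":0,"az":0},{"claw":0.6,"x":0.25,"y":0,"z":0,"ax":0,"ay":0,"az":0},{"claw":0.6,"x":0.25,"y":0,"z":0,"ax":0,"ay":0,"az":0},{"claw":0.6,"x":0.2,"y":0,"z":0,"ax":0,"ay":0,"az":0},{"claw":0.6,"x":0.2,"y":0,"z":0,"ax":0,"ay":0,"az":0}]}}

```text
clock: 12.8
tcp_pos: [0.4445, 0.1416, 0.0316]
orientation: [-0.001, -0.004, 1.0, -0.0]
wrist_force: [-2.0, 0.7, 0.9]
finger_gap: 0.0341
```

Call:
{"op": "servo_tool", "data": {"increments": [{"claw":0.6,"x":0.2,"y":0,"z":0,"ax":0,"ay":0,"az":0},{"claw":0.6,"x":0.2,"y":0,"z":0,"ax":0,"ay":0,"az":0},{"claw":0.6,"x":0.2,"y":0,"z":0,"ax":0,"ay":0,"az":0},{"claw":0.6,"x":0.2,"y":0,"z":0,"ax":0,"ay":0,"az":0},{"claw":0.6,"x":0.2,"y":0,"z":0,"ax":0,"ay":0,"az":0}]}}

```text
clock: 13.3
tcp_pos: [0.47, 0.1416, 0.0315]
orientation: [-0.001, -0.004, 1.0, 0.0]
wrist_force: [-2.0, 0.1, 0.9]
finger_gap: 0.0342
```

```bash
python3 look.py c5
```

```text
13.4 [0.47086287 0.14165502 0.03169996] [ 2.33197462e-04 -3.91651729e-03  9.99992303e-01  3.15078926e-05] 0.03430520194969389 [0.28908762 0.59402688 0.49649479]
```

View pics/c5.png

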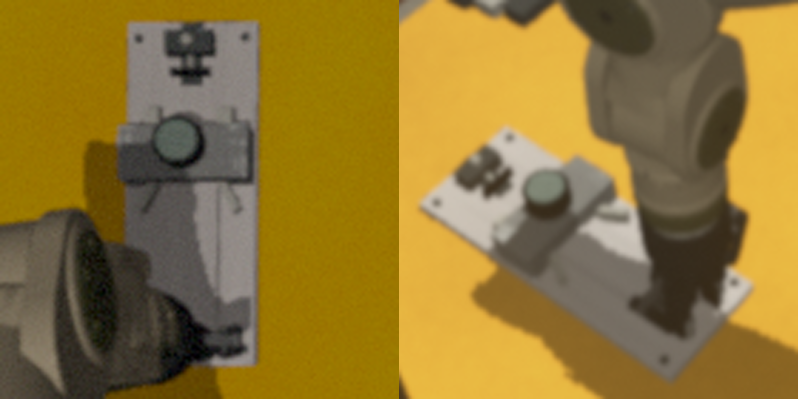

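Call:
{"op": "servo_tool", "data": {"increments": [{"claw":0.6,"x":0.12,"y":0,"z":0,"ax":0,"ay":0,"az":0},{"claw":0.6,"x":0.12,"y":0,"z":0,"ax":0,"ay":0,"az":0},{"claw":0.6,"x":0.12,"y":0,"z":0,"ax":0,"ay":0,"az":0},{"claw":0.6,"x":0.12,"y":0,"z":0,"ax":0,"ay":0,"az":0},{"claw":0.6,"x":0.12,"y":0,"z":0,"ax":0,"ay":0,"az":0}]}}

```text
clock: 13.9
tcp_pos: [0.4847, 0.1416, 0.0315]
orientation: [-0.001, -0.004, 1.0, -0.0]
wrist_force: [-2.2, 0.2, 0.2]
finger_gap: 0.034
```

Call:
{"op": "servo_tool", "data": {"increments": [{"claw":0.6,"x":0.12,"y":0,"z":0,"ax":0,"ay":0,"az":0},{"claw":0.6,"x":0.12,"y":0,"z":0,"ax":0,"ay":0,"az":0},{"claw":0.6,"x":0.12,"y":0,"z":0,"ax":0,"ay":0,"az":0},{"claw":0.6,"x":0.12,"y":0,"z":0,"ax":0,"ay":0,"az":0}]}}

```text
clock: 14.3
tcp_pos: [0.4945, 0.1416, 0.0313]
orientation: [-0.003, -0.004, 1.0, -0.0]
wrist_force: [-5.6, 0.1, 3.5]
finger_gap: 0.0345
```

Call:
{"op": "servo_tool", "data": {"increments": [{"claw":0.6,"x":0.12,"y":0,"z":0,"ax":0,"ay":0,"az":0},{"claw":0.6,"x":0.12,"y":0,"z":0,"ax":0,"ay":0,"az":0},{"claw":0.6,"x":0.12,"y":0,"z":0,"ax":0,"ay":0,"az":0},{"claw":0.6,"x":0.12,"y":0,"z":0,"ax":0,"ay":0,"az":0}]}}

```text
clock: 14.7
tcp_pos: [0.507, 0.1416, 0.0313]
orientation: [-0.002, -0.004, 1.0, -0.0]
wrist_force: [-4.8, 0.4, 3.7]
finger_gap: 0.0342
```

Call:
{"op": "servo_tool", "data": {"increments": [{"claw":0.6,"x":0.12,"y":0,"z":0,"ax":0,"ay":0,"az":0},{"claw":0.6,"x":0.12,"y":0,"z":0,"ax":0,"ay":0,"az":0},{"claw":0.6,"x":0.12,"y":0,"z":0,"ax":0,"ay":0,"az":0},{"claw":0.6,"x":0.12,"y":0,"z":0,"ax":0,"ay":0,"az":0}]}}

```text
clock: 15.1
tcp_pos: [0.519, 0.1416, 0.0313]
orientation: [-0.002, -0.004, 1.0, -0.0]
wrist_force: [-5.0, 0.8, 3.5]
finger_gap: 0.0345
```

The skid is passed, with a steady drag of about 5 N. I'm slowing down for the stop.

Call:
{"op": "servo_tool", "data": {"increments": [{"claw":0.6,"x":0.1,"y":0,"z":0.04,"ax":0,"ay":0,"az":0},{"claw":0.6,"x":0.1,"y":0,"z":0,"ax":0,"ay":0,"az":0},{"claw":0.6,"x":0.1,"y":0,"z":0,"ax":0,"ay":0,"az":0},{"claw":0.6,"x":0.1,"y":0,"z":0,"ax":0,"ay":0,"az":0},{"claw":0.6,"x":0.1,"y":0,"z":0,"ax":0,"ay":0,"az":0}]}}

```text
clock: 15.6
tcp_pos: [0.533, 0.1416, 0.0324]
orientation: [-0.001, -0.004, 1.0, 0.0]
wrist_force: [-2.9, 0.7, -2.0]
finger_gap: 0.034
```

Call:
{"op": "servo_tool", "data": {"increments": [{"claw":0.6,"x":0.06,"y":0,"z":0,"ax":0,"ay":0,"az":0},{"claw":0.6,"x":0.06,"y":0,"z":0,"ax":0,"ay":0,"az":0}]}}

```text
clock: 15.8
tcp_pos: [0.536, 0.1417, 0.0325]
orientation: [-0.001, -0.004, 1.0, -0.0]
wrist_force: [-3.1, 0.0, -1.5]
finger_gap: 0.0342
```

Call:
{"op": "servo_tool", "data": {"increments": [{"claw":0.6,"x":0.06,"y":0,"z":0,"ax":0,"ay":0,"az":0},{"claw":0.6,"x":0.06,"y":0,"z":0,"ax":0,"ay":0,"az":0}]}}

```text
clock: 16.0
tcp_pos: [0.539, 0.1417, 0.0326]
orientation: [-0.001, -0.004, 1.0, 0.0]
wrist_force: [-2.7, 0.4, -2.1]
finger_gap: 0.0341
```

Call:
{"op": "servo_tool", "data": {"increments": [{"claw":0.6,"x":0.06,"y":0,"z":0,"ax":0,"ay":0,"az":0},{"claw":0.6,"x":0.06,"y":0,"z":0,"ax":0,"ay":0,"az":0}]}}

```text
clock: 16.2
tcp_pos: [0.542, 0.1417, 0.0326]
orientation: [-0.001, -0.004, 1.0, 0.0]
wrist_force: [-2.8, 0.4, -2.0]
finger_gap: 0.0341
```

```bash
python3 look.py c6
```

```text
16.3 [0.54232522 0.1416506  0.03262783] [-3.52219002e-04 -4.02886830e-03  9.99991822e-01 -3.54302442e-06] 0.03428021454086023 [-2.16398205 -0.27433894 -0.66875966]
```

View pics/c6.png

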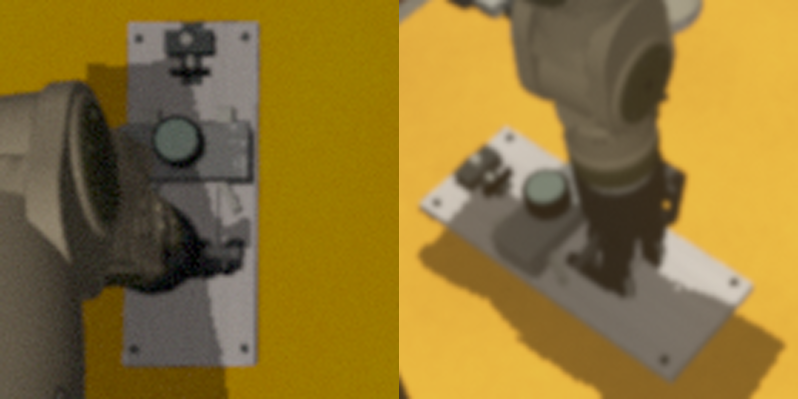

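```bash
python3 - <<'E'
from h import *
t=cv2.imread("pics/t_c6.png"); 
for n,im in (("a",cv2.imread("pics/t_c5.png")),("b",t)):
    c=im[150:245,200:262]; c=cv2.createCLAHE(4,(3,3)).apply(cv2.cvtColor(c,cv2.COLOR_BGR2GRAY)); 
    o=cv2.resize(c,None,fx=6,fy=6,interpolation=cv2.INTER_CUBIC); w=o if n=="a" else np.hstack([w,o])
cv2.imwrite("pics/c6e.png",w)
for x in (.68,.69,.70,.71): print(x,(proj("top",(x,.139,.02))-[200,150])*6)
E
```

```text
0.68 [195.04018738 216.7996984 ]
0.69 [195.47368329 194.34445506]
0.7 [195.90637931 171.93064652]
0.71 [196.33827765 149.55815819]
```

View pics/c6e.png

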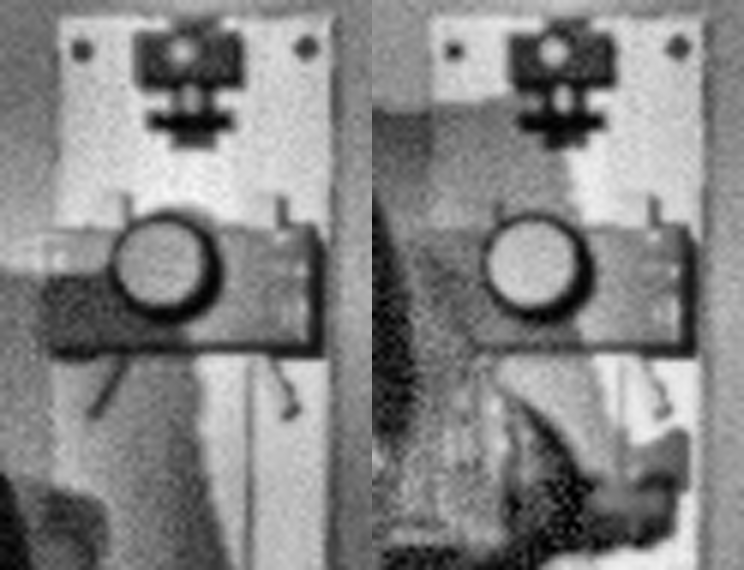

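No nose edge is visible yet beyond the bridge because it is white on white. The pad is at about rows 112–132 in the right half, roughly x≈0.715, so contact should come near TCP x≈0.56. Continuing gently.

Call:
{"op": "servo_tool", "data": {"increments": [{"claw":0.6,"x":0.06,"y":0,"z":0,"ax":0,"ay":0,"az":0},{"claw":0.6,"x":0.06,"y":0,"z":0,"ax":0,"ay":0,"az":0}]}}

```text
clock: 16.5
tcp_pos: [0.545, 0.1417, 0.0327]
orientation: [-0.001, -0.004, 1.0, -0.0]
wrist_force: [-2.9, 0.4, -0.6]
finger_gap: 0.0341
```

Call:
{"op": "servo_tool", "data": {"increments": [{"claw":0.6,"x":0.06,"y":0,"z":0,"ax":0,"ay":0,"az":0},{"claw":0.6,"x":0.06,"y":0,"z":0,"ax":0,"ay":0,"az":0}]}}

```text
clock: 16.7
tcp_pos: [0.548, 0.1416, 0.0327]
orientation: [-0.001, -0.004, 1.0, 0.0]
wrist_force: [-3.6, 0.3, 0.7]
finger_gap: 0.0341
```

Call:
{"op": "servo_tool", "data": {"increments": [{"claw":0.6,"x":0.04,"y":0,"z":0,"ax":0,"ay":0,"az":0},{"claw":0.6,"x":0.04,"y":0,"z":0,"ax":0,"ay":0,"az":0}]}}

```text
clock: 16.9
tcp_pos: [0.5499, 0.1417, 0.0326]
orientation: [-0.001, -0.004, 1.0, -0.0]
wrist_force: [-3.6, -0.5, 1.5]
finger_gap: 0.0346
```

Call:
{"op": "servo_tool", "data": {"increments": [{"claw":0.6,"x":0.04,"y":0,"z":0,"ax":0,"ay":0,"az":0},{"claw":0.6,"x":0.04,"y":0,"z":0,"ax":0,"ay":0,"az":0}]}}

```text
clock: 17.1
tcp_pos: [0.5519, 0.1417, 0.0326]
orientation: [-0.001, -0.004, 1.0, 0.0]
wrist_force: [-5.1, -0.1, 1.6]
finger_gap: 0.0343
```

Call:
{"op": "servo_tool", "data": {"increments": [{"claw":0.6,"x":0.04,"y":0,"z":0,"ax":0,"ay":0,"az":0},{"claw":0.6,"x":0.04,"y":0,"z":0,"ax":0,"ay":0,"az":0}]}}

```text
clock: 17.3
tcp_pos: [0.554, 0.1417, 0.0326]
orientation: [-0.001, -0.004, 1.0, -0.0]
wrist_force: [-5.0, 0.0, 2.5]
finger_gap: 0.0344
```

Call:
{"op": "servo_tool", "data": {"increments": [{"claw":0.6,"x":0.04,"y":0,"z":0,"ax":0,"ay":0,"az":0},{"claw":0.6,"x":0.04,"y":0,"z":0,"ax":0,"ay":0,"az":0}]}}

```text
clock: 17.5
tcp_pos: [0.556, 0.1417, 0.0326]
orientation: [-0.001, -0.004, 1.0, 0.0]
wrist_force: [-3.9, 0.7, 1.8]
finger_gap: 0.034
```

Call:
{"op": "servo_tool", "data": {"increments": [{"claw":0.6,"x":0.04,"y":0,"z":0,"ax":0,"ay":0,"az":0}]}}

```text
clock: 17.6
tcp_pos: [0.557, 0.1417, 0.0326]
orientation: [-0.001, -0.004, 1.0, 0.0]
wrist_force: [-4.5, -0.4, 1.2]
finger_gap: 0.0338
```

Call:
{"op": "servo_tool", "data": {"increments": [{"claw":0.6,"x":0.04,"y":0,"z":0,"ax":0,"ay":0,"az":0}]}}

```text
clock: 17.7
tcp_pos: [0.558, 0.1417, 0.0326]
orientation: [-0.001, -0.004, 1.0, 0.0]
wrist_force: [-4.8, -0.1, 1.5]
finger_gap: 0.034
```

Call:
{"op": "servo_tool", "data": {"increments": [{"claw":0.6,"x":0.04,"y":0,"z":0,"ax":0,"ay":0,"az":0}]}}

```text
clock: 17.8
tcp_pos: [0.559, 0.1417, 0.0326]
orientation: [-0.001, -0.004, 1.0, 0.0]
wrist_force: [-5.0, 1.4, 1.8]
finger_gap: 0.0339
```

Call:
{"op": "servo_tool", "data": {"increments": [{"claw":0.6,"x":0.04,"y":0,"z":0,"ax":0,"ay":0,"az":0}]}}

```text
clock: 17.9
tcp_pos: [0.56, 0.1417, 0.0325]
orientation: [-0.001, -0.004, 1.0, 0.0]
wrist_force: [-5.2, 0.1, 2.3]
finger_gap: 0.0341
```

Call:
{"op": "servo_tool", "data": {"increments": [{"claw":0.6,"x":0.04,"y":0,"z":0,"ax":0,"ay":0,"az":0}]}}

```text
clock: 18.0
tcp_pos: [0.561, 0.1417, 0.0326]
orientation: [-0.001, -0.004, 1.0, 0.0]
wrist_force: [-4.2, 0.5, 2.6]
finger_gap: 0.0341
```

Call:
{"op": "servo_tool", "data": {"increments": [{"claw":0.6,"x":0.04,"y":0,"z":0,"ax":0,"ay":0,"az":0}]}}

```text
clock: 18.1
tcp_pos: [0.562, 0.1417, 0.0326]
orientation: [-0.001, -0.004, 1.0, 0.0]
wrist_force: [-4.8, 0.6, 1.5]
finger_gap: 0.0348
```

Call:
{"op": "servo_tool", "data": {"increments": [{"claw":0.6,"x":0.04,"y":0,"z":0,"ax":0,"ay":0,"az":0}]}}

```text
clock: 18.2
tcp_pos: [0.563, 0.1417, 0.0326]
orientation: [-0.001, -0.004, 1.0, 0.0]
wrist_force: [-4.3, 0.4, 1.4]
finger_gap: 0.0343
```

```bash
python3 look.py c7;  python3 - <<'E'
import cv2,numpy as np
a=cv2.imread("pics/t_c7.png")[145:200,200:262]; b=cv2.imread("pics/s_c7.png")[255:310,175:245]
f=lambda c:cv2.resize(cv2.createCLAHE(3,(3,3)).apply(cv2.cvtColor(c,cv2.COLOR_BGR2GRAY)),None,fx=6,fy=6,interpolation=cv2.INTER_CUBIC)
cv2.imwrite("pics/c7e.png",np.hstack([f(a),f(b)]))
E
```

```text
18.3 [0.56319513 0.14167948 0.03258148] [-4.35356988e-04 -4.04371134e-03  9.99991729e-01  3.51521244e-05] 0.03435452842224059 [-4.56984931  0.31031189  1.66018286]
```

View pics/c7e.png

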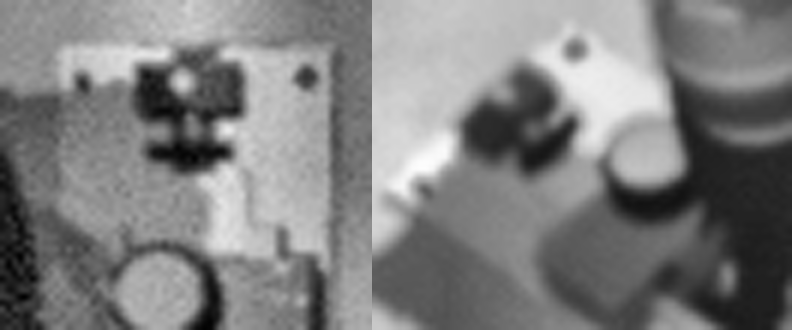

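The panel's nose corner now shows at (245,170), right against the pad (dark strip, rows 145–165). Drag is about 4.6 N, and I expect the rise within a few mm.

Call:
{"op": "servo_tool", "data": {"increments": [{"claw":0.6,"x":0.04,"y":0,"z":0,"ax":0,"ay":0,"az":0}]}}

```text
clock: 18.4
tcp_pos: [0.5638, 0.1417, 0.0326]
orientation: [-0.001, -0.004, 1.0, 0.0]
wrist_force: [-4.9, 0.2, 2.2]
finger_gap: 0.0337
```

Call:
{"op": "servo_tool", "data": {"increments": [{"claw":0.6,"x":0.04,"y":0,"z":0,"ax":0,"ay":0,"az":0}]}}

```text
clock: 18.5
tcp_pos: [0.5648, 0.1417, 0.0325]
orientation: [-0.001, -0.004, 1.0, 0.0]
wrist_force: [-5.4, 0.4, 2.7]
finger_gap: 0.034
```

Call:
{"op": "servo_tool", "data": {"increments": [{"claw":0.6,"x":0.04,"y":0,"z":0,"ax":0,"ay":0,"az":0}]}}

```text
clock: 18.6
tcp_pos: [0.5658, 0.1417, 0.0326]
orientation: [-0.001, -0.004, 1.0, 0.0]
wrist_force: [-4.5, 1.1, 2.7]
finger_gap: 0.0341
```

Call:
{"op": "servo_tool", "data": {"increments": [{"claw":0.6,"x":0.04,"y":0,"z":0,"ax":0,"ay":0,"az":0}]}}

```text
clock: 18.7
tcp_pos: [0.5668, 0.1417, 0.0326]
orientation: [-0.001, -0.004, 1.0, 0.0]
wrist_force: [-5.5, 0.4, 1.9]
finger_gap: 0.0341
```

Call:
{"op": "servo_tool", "data": {"increments": [{"claw":0.6,"x":0.04,"y":0,"z":0,"ax":0,"ay":0,"az":0}]}}

```text
clock: 18.8
tcp_pos: [0.5678, 0.1417, 0.0326]
orientation: [-0.001, -0.004, 1.0, 0.0]
wrist_force: [-5.3, 2.0, 2.3]
finger_gap: 0.034
```

Call:
{"op": "servo_tool", "data": {"increments": [{"claw":0.6,"x":0.04,"y":0,"z":0,"ax":0,"ay":0,"az":0}]}}

```text
clock: 18.9
tcp_pos: [0.5688, 0.1417, 0.0326]
orientation: [-0.001, -0.004, 1.0, 0.0]
wrist_force: [-4.7, 0.5, 1.7]
finger_gap: 0.0344
```

Call:
{"op": "servo_tool", "data": {"increments": [{"claw":0.6,"x":0.04,"y":0,"z":0,"ax":0,"ay":0,"az":0}]}}

```text
clock: 19.0
tcp_pos: [0.5698, 0.1417, 0.0326]
orientation: [-0.001, -0.004, 1.0, 0.0]
wrist_force: [-4.0, 0.7, 2.0]
finger_gap: 0.0339
```

Call:
{"op": "servo_tool", "data": {"increments": [{"claw":0.6,"x":0.04,"y":0,"z":0,"ax":0,"ay":0,"az":0}]}}

```text
clock: 19.1
tcp_pos: [0.5706, 0.1417, 0.0325]
orientation: [-0.001, -0.004, 1.0, 0.0]
wrist_force: [-7.3, 0.7, 4.3]
finger_gap: 0.0342
```

Call:
{"op": "servo_tool", "data": {"increments": [{"claw":0.6,"x":0.04,"y":0,"z":0,"ax":0,"ay":0,"az":0}]}}

```text
clock: 19.2
tcp_pos: [0.5707, 0.1417, 0.0324]
orientation: [-0.002, -0.004, 1.0, 0.0]
wrist_force: [-8.7, 0.7, 5.1]
finger_gap: 0.0341
```

Call:
{"op": "servo_tool", "data": {"increments": [{"claw":0.6,"x":0.04,"y":0,"z":0,"ax":0,"ay":0,"az":0}]}}

```text
clock: 19.3
tcp_pos: [0.5714, 0.1417, 0.0324]
orientation: [-0.002, -0.004, 1.0, 0.0]
wrist_force: [-9.6, 0.9, 6.1]
finger_gap: 0.0339
```

Contact found at TCP x≈0.570. Pressing a few mm more, in small steps.

Call:
{"op": "servo_tool", "data": {"increments": [{"claw":0.6,"x":0.04,"y":0,"z":0,"ax":0,"ay":0,"az":0}]}}

```text
clock: 19.4
tcp_pos: [0.5719, 0.1418, 0.0324]
orientation: [-0.002, -0.004, 1.0, 0.0]
wrist_force: [-10.1, 0.1, 6.7]
finger_gap: 0.0341
```

Call:
{"op": "servo_tool", "data": {"increments": [{"claw":0.6,"x":0,"y":0,"z":0,"ax":0,"ay":0,"az":0}]}}

```text
clock: 19.5
tcp_pos: [0.572, 0.1418, 0.0324]
orientation: [-0.002, -0.004, 1.0, 0.0]
wrist_force: [-10.0, 1.9, 6.3]
finger_gap: 0.0341
```

Call:
{"op": "servo_tool", "data": {"increments": [{"claw":0.6,"x":0.04,"y":0,"z":0,"ax":0,"ay":0,"az":0},{"claw":0.6,"x":0,"y":0,"z":0,"ax":0,"ay":0,"az":0}]}}

```text
clock: 19.7
tcp_pos: [0.5726, 0.1418, 0.0324]
orientation: [-0.003, -0.004, 1.0, 0.0]
wrist_force: [-10.7, 0.4, 8.1]
finger_gap: 0.0339
```

Call:
{"op": "servo_tool", "data": {"increments": [{"claw":0.6,"x":0.03,"y":0,"z":0,"ax":0,"ay":0,"az":0},{"claw":0.6,"x":0,"y":0,"z":0,"ax":0,"ay":0,"az":0}]}}

```text
clock: 19.9
tcp_pos: [0.5729, 0.1418, 0.0324]
orientation: [-0.003, -0.004, 1.0, 0.0]
wrist_force: [-11.9, 1.1, 8.4]
finger_gap: 0.0345
```

That is a give of about 2.7 mm, with a total push of 11.9 N. Backing off slowly.

Call:
{"op": "servo_tool", "data": {"increments": [{"claw":0.6,"x":-0.04,"y":0,"z":0,"ax":0,"ay":0,"az":0},{"claw":0.6,"x":-0.04,"y":0,"z":0,"ax":0,"ay":0,"az":0},{"claw":0.6,"x":-0.06,"y":0,"z":0,"ax":0,"ay":0,"az":0},{"claw":0.6,"x":-0.1,"y":0,"z":0,"ax":0,"ay":0,"az":0}]}}

```text
clock: 20.3
tcp_pos: [0.5714, 0.1416, 0.033]
orientation: [0.001, -0.004, 1.0, -0.0]
wrist_force: [0.1, -0.7, 0.9]
finger_gap: 0.0341
```

Call:
{"op": "servo_tool", "data": {"increments": [{"claw":0.6,"x":-0.4,"y":0,"z":0,"ax":0,"ay":0,"az":0},{"claw":0.6,"x":-0.8,"y":0,"z":0.2,"ax":0,"ay":0,"az":0},{"claw":0.6,"x":-1,"y":0,"z":1,"ax":0,"ay":0,"az":0},{"claw":0.6,"x":-1,"y":0,"z":1,"ax":0,"ay":0,"az":0},{"claw":0.6,"x":-1,"y":0,"z":1,"ax":0,"ay":0,"az":0}]}}

```text
clock: 20.8
tcp_pos: [0.464, 0.1415, 0.1134]
orientation: [0.0, -0.004, 1.0, -0.0]
wrist_force: [0.7, 0.6, 0.6]
finger_gap: 0.0342
```

Call:
{"op": "servo_tool", "data": {"increments": [{"claw":0.6,"x":-0.5,"y":-1,"z":1,"ax":0,"ay":0,"az":0},{"claw":0.6,"x":0,"y":-1,"z":1,"ax":0,"ay":0,"az":0},{"claw":0.6,"x":0,"y":-1,"z":0,"ax":0,"ay":0,"az":0},{"claw":0.6,"x":0,"y":-1,"z":0,"ax":0,"ay":0,"az":0},{"claw":0.6,"x":0,"y":-1,"z":0,"ax":0,"ay":0,"az":0}]}}

```text
clock: 21.3
tcp_pos: [0.4527, 0.0155, 0.1633]
orientation: [0.001, -0.004, 1.0, -0.0]
wrist_force: [0.1, 0.5, -0.2]
finger_gap: 0.0343
```

Call:
{"op": "servo_tool", "data": {"increments": [{"claw":0.6,"x":0,"y":-1,"z":0,"ax":0,"ay":0,"az":0},{"claw":0.6,"x":0,"y":-1,"z":0,"ax":0,"ay":0,"az":0},{"claw":0.6,"x":0,"y":-1,"z":0,"ax":0,"ay":0,"az":0},{"claw":0.6,"x":0,"y":-1,"z":0,"ax":0,"ay":0,"az":0},{"claw":0.6,"x":0,"y":0,"z":0,"ax":0,"ay":0,"az":0}]}}

```text
clock: 21.8
tcp_pos: [0.4529, -0.086, 0.1629]
orientation: [0.001, -0.002, 1.0, -0.001]
wrist_force: [0.1, -0.2, -0.1]
finger_gap: 0.0339
```

```bash
python3 look.py d1;  python3 - <<'E'
import cv2,numpy as np
a=cv2.imread("pics/t_d1.png")[145:245,200:262]; b=cv2.imread("pics/s_d1.png")[250:350,175:245]
f=lambda c:cv2.resize(cv2.createCLAHE(3,(3,3)).apply(cv2.cvtColor(c,cv2.COLOR_BGR2GRAY)),None,fx=6,fy=6,interpolation=cv2.INTER_CUBIC)
cv2.imwrite("pics/d1e.png",np.hstack([f(a),f(b)])[:600])
E
```

```text
21.9 [ 0.45225587 -0.08373176  0.16274012] [-8.27146129e-05 -3.23513995e-03  9.99994757e-01 -1.12513767e-04] 0.03399615562337479 [ 1.09556914 -0.06409464  0.02964342]
```

View pics/d1e.png

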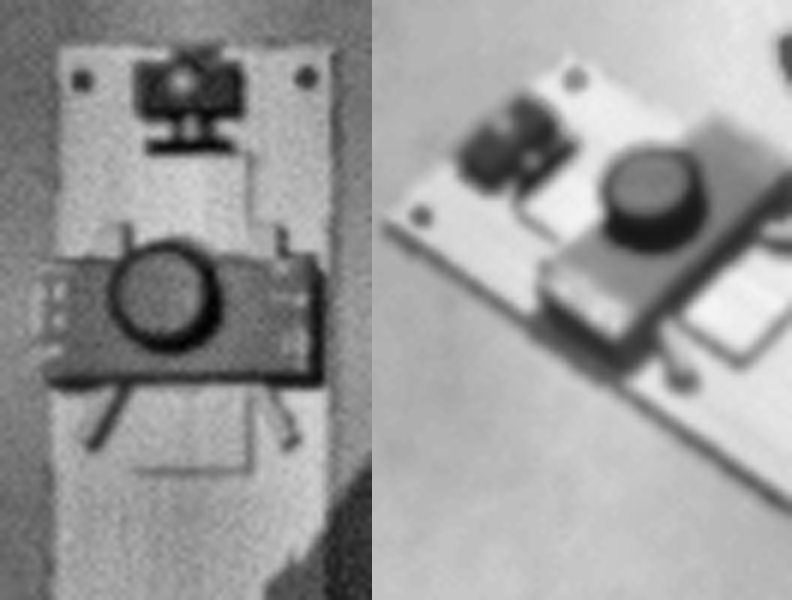

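View pics/t_d1.png

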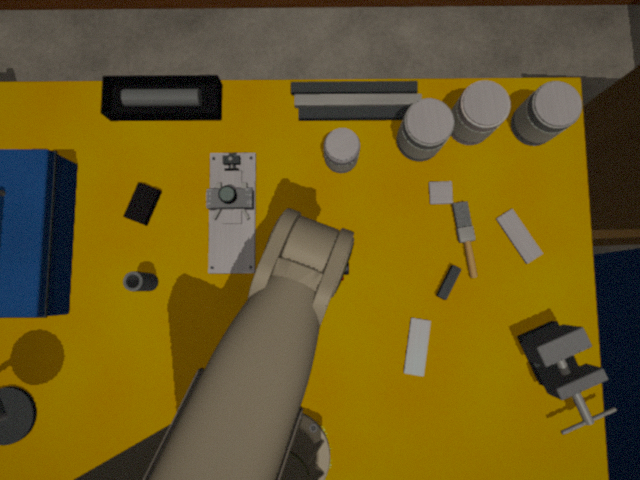

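The panel lies between the guides, with its nose (left crop, row ~153) against the pad. Its tail edge is at row ~470 and its right edge at columns 245–250. I'll do one last numeric check.

```bash
python3 - <<'E'
from h import *
g=lambda c,r,z:ray("top",(200+(c+.0)/6-.42,145+r/6-.42),z)[:2].round(4)
print("nose",g(200,153,.02),"tail",g(200,470,.02)); print("R edge",g(246,165,.02),g(246,225,.02),g(251,400,.02),g(251,460,.02))
print("L nose corner? tail L",g(132,470,.02)); print("guides far ends",g(127,230,.028),g(283,230,.028),"bed R",g(330,150,.012),g(328,500,.012),"bed L",g(58,150,.012),g(55,500,.012))
a=cv2.cvtColor(cv2.imread("pics/top0.png"),cv2.COLOR_BGR2GRAY).astype(int);b=cv2.cvtColor(cv2.imread("pics/t_d1.png"),cv2.COLOR_BGR2GRAY).astype(int)
for r in range(160,178): print(r,a[r,225:239].mean().round(),b[r,225:239].mean().round(), a[r,236:238].mean(), b[r,236:238].mean())
s=env.get_state();print(s["wrist_force"])
# bystanders
t0=cv2.imread("pics/top0.png");t1=cv2.imread("pics/t_d1.png")
d=cv2.absdiff(t0,t1).max(2); 
for n,x,y,w,h in (("tin",320,125,45,50),("sleeve",118,265,45,30),("sand",120,178,45,50),("coupon",425,175,32,35),("brush",450,198,30,60),("bar",432,262,32,40)): print(n,d[y:y+h,x:x+w].mean().round(1))
E
```

```text
nose [0.723  0.1387] tail [0.5827 0.1361]
R edge [0.7175 0.1185] [0.6907 0.118 ] [0.6132 0.1145] [0.5869 0.1141]
L nose corner? tail L [0.5828 0.1655]
guides far ends [0.6868 0.168 ] [0.6864 0.1003] bed R [0.7263 0.0832] [0.5705 0.0819] bed L [0.727  0.2033] [0.5711 0.2008]
160 62.0 60.0 55.0 52.5
161 56.0 55.0 57.0 55.0
162 51.0 52.0 50.5 49.5
163 38.0 37.0 33.5 34.5
164 53.0 50.0 63.0 58.5
165 86.0 84.0 111.0 110.0
166 100.0 98.0 126.0 119.5
167 98.0 93.0 121.5 103.5
168 75.0 60.0 86.5 62.0
169 44.0 35.0 47.0 37.5
170 23.0 73.0 23.0 76.0
171 46.0 119.0 61.0 118.5
172 80.0 130.0 110.5 130.0
173 91.0 132.0 122.5 128.0
174 102.0 131.0 126.0 130.0
175 125.0 131.0 132.0 130.0
176 132.0 131.0 132.5 129.5
177 133.0 131.0 135.0 130.5
[ 1.09556914 -0.06409464  0.02964342]
tin 4.1
sleeve 4.9
sand 6.5
coupon 4.0
brush 4.3
bar 34.6
```

```bash
python3 -c "
from workcell import env
print(env.get_state()['clock']); print(env.hand_in())"
```

```text
21.9
the job is handed in; nothing more can be done
None
```

The panel (the leftmost of the three look-alikes) is under the bridge with its nose against the sprung stop, let go, and the job is handed in at 21.9 s. No verdict was reported.

**What I did:** I laid the panel flat on the open bed. On the way I had to turn it half a turn in the air because the last joint reached its limit. I then pushed it through with half-closed fingers against its rear end. Past the skid the drag was mostly about 4.7 N. The force jumped at the stop (tool x about 0.570 m), and I pressed about 2.7 mm further, to 11.9 N in total. I put the stop's own share at 4–7 N, below the 12 N limit. Then I backed off.

**Last checks, from the top picture:**
- **Position:** the panel is about 1 mm off the middle of the bed and about 0.02 rad off its direction (0.034 rad from the raw edge fit, less the gauge's own slight turn).
- **Stop:** the nose is at the pad. The pad sits about 1 mm back from where it started, so the spring seems to have pushed the panel back a little. I expect about 2.5–3 N still bearing on the stop, but could not measure that directly.
- **Bystanders:** the tin, sleeve, sanding block, coupon and brush areas look unchanged. The bar offcut's area differed; I put that down to the arm's shadow, since the bar shows at the same pixel by eye. I did not run a check on the screwdriver; in the last picture the arm hides where it lay.
- **Disagreement:** during part of the push the wrist force read only about 3 N, below the stated 4–8 N. It was not steady because the fingertips were also loaded up or down.

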